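# Lay the scale straightedge against a steel section and take its picture

## Robot

A 7-joint arm with a two-finger parallel gripper is mounted at the origin on the work surface. World frame = base frame: x ahead of the robot, y to its left, z up, the work surface at z = 0. Lengths are in m, angles in rad, forces in N, time in s.
With the tool pointing down it reaches from about 0.425 to 0.925 m from the base axis. Payload 6.8 kg.
Tool frame: the origin (TCP) lies between the finger pads, 19 mm behind the fingertips; this is the grasp point; z points along the fingers, y is the line along which they close (so a half turn about z gives the same grasp; the last joint's range is limited). The gripper opens to 85 mm and grips with 20 to 120 N. Pads are 22 mm wide; open, the fingers measure 114 mm over their backs; the gripper's body (76 mm by 85 mm) begins 54 mm behind the grasp point. The pads swing forward as they close: fully open they stand 13 mm farther back than shut.
Start: joints at [1.057, 0.477, 0.022, 1.555, -0.011, 1.109, -0.083], TCP at [0.266, -0.62, 0.25] pointing down, gripper open.
Joint ranges: [-2.96, 2.96], [-0.34, 2.1], [-1.41, 1.46], [0.24, 2.44], [-1.37, 4.51], [0.17, 1.92], [-2.96, 2.96]. Speed limits (rad/s): [2.39, 2.39, 3.14, 3.14, 3.14, 3.14, 3.14].

## Interface

Orientations are given as a rotation vector (axis times angle).
In Python, from bench import r gives the robot as it stands. The module is installed in compiled form; this text tells all that it offers.
- The arm moves only by the tool step_arm, never from a script. Its argument "moves" is a list of rows, each an object of numbers: "rx", "ry", "rz": the turn, a rotation vector about the tool's x, y, z in degrees; "dx", "dy", "dz": the shift along the tool's x, y, z in mm; "gripper": the opening, from -1 (shut) to 1 (fully open). In form: [{"rx": .., "ry": .., "rz": .., "dx": .., "dy": .., "dz": .., "gripper": ..}, ...]. A call has 1 to 20 rows; each row shifts and turns the commanded pose from where the row before left it, along the tool's axes as they then stand; what a row does not reach is not made up. A row lasts 1/8 s, in which the tool goes at most 62.5 mm and 10.7 degrees, less where a joint would pass 70% of its speed; a pose out of reach is approached as far as the arm can. A call is refused whole if a number of a shift passes 62.5 or a number of a turn 10.7, either way. A call with a gripper value outside its range is refused whole. The fingers move at their own pace and stop on an object; "grip_force" is the grip in N (left out, the last holds). Time passes only in rows, so rows that do not move let the fingers close. It gives the time, the measured TCP pose, the force, the opening and the grip force at its end, in the units of the state.
- r.get_obs(): the state, without advancing time (a new reading comes with each control period).
- r.grab_frame(name): name is "side" or "top" or "wrist"; returns the picture (420x560x3 uint8, blue, green, red); there is no depth.
- r.camera_info(name): a dict with "mtx" (3x3 intrinsics, pixels), "D" ([k1, k2, p1, p2, k3] as OpenCV has them; the pictures are not rectified), "rvec" (rotation vector, rad) and "tvec" (3), from world to camera coordinates, as OpenCV has them. Camera axes: x right, y down, z forward; pixel columns grow to the right and rows downward; lengths in m; the calibration is good to about 2 mm. A picture is of the moment at which its call begins: read the wrist's pose just before it. camera_info takes no time and is no camera call; for the wrist camera it gives the pose at the moment of the call.
- r.hand_in(): hands the job in; it is judged then, once.
The state is a dict: "clock": time; "joints": joint angles; "qvel": joint speeds; "tau": joint torques, N m; "tcp_pos": TCP position; "orientation": TCP orientation; "contact_force": force on the tool from outside, world axes, zero at the start; "moment": the same for the moment, N m; "grip_width": finger opening in m; "gripper_force": force on a finger pad.
Only numpy, scipy, OpenCV 4.12 (cv2) and the standard library are available. Lean on these libraries where they do the work, as an engineer would, in place of code of your own. Each camera call takes 0.05 s, during which the arm holds its last target. There are 200 camera calls.

## Task

Lay the scale straightedge flat on the imager's glass, its ruled edge flush along the bright cut face of the steel specimen and its red zero end level with the specimen's yellow-marked corner, without shifting the specimen. Let go of it, then press the green shutter button fully down to take the picture and let it come back up. Leave the bottle and the two sample pucks alone.

Things in the scene. Friction and masses are not known exactly. Their poses are not given: they have to be found in the camera images.
- imager: fixed low black box, 220 (x) x 260 (y) x 45 mm high, its flat top mostly a grey-blue glass window (180 x 210 mm) level with the frame. Origin: centre of its underside; its top is at z = 45 mm.
- specimen: loose dark steel block, 45 (x) x 90 (y) x 22 mm high, 0.5 to 0.9 kg, lying on the imager's glass. Its long face on its own -x side (turned roughly to the robot) is the bright cut face, with a bright line on top along it; the top corner at the +y end of that face has a yellow square. Origin: centre of its underside; the cut face lies at x = -22.5 mm.
- specimen_zero (a point): foot of the specimen's yellow-marked corner: at (-22.5, 45, 0) mm in the specimen's frame, the +y end of the cut face.
- specimen_far (a point): foot of the other end of the cut face, at (-22.5, -45, 0) mm in the specimen's frame.
- straightedge: loose aluminium scale plate, 48 (x) x 130 (y) x 6 mm, 0.13 to 0.21 kg, flat on the bench left or right of the imager. Ruled edge with black ticks: the long edge at x = +24 mm. Zero end, painted red: y = +65 mm. On top a black upright rib to grip, 12 (x) x 80 (y) mm, z = 6 to 36 mm, centred at x = -14, y = 0. Origin: centre of its underside.
- straightedge_zero (a point): foot of the straightedge's corner between ruled edge and red zero end, at (24, 65, 0) mm in its frame.
- straightedge_grip (a point): point in the rib at a good TCP height for a grasp from above, at (-14, 0, 32) mm in the straightedge's frame.
- shutter (a joint): travel of the green push button, 0 up, 0.006 m fully down, springs back; about 5 N.
- shutter_top (a point): centre of the top of the green button (34 mm across), which is pressed straight down. Its grey housing is fixed to the bench, in a different place each time.
- bottle: bystander: amber bottle, 44 mm across, 85 mm high; origin at the centre of its underside.
- puck_a: bystander: black sample puck, 31 mm across, 18 mm high; origin at the centre of its underside.
- puck_b: bystander: another such puck, with a copper-coloured inset.
Things that resemble listed ones, but are neither listed nor needed, are in the scene too. Several things look just like the straightedge: the one meant starts farthest to the robot's left. Several things look just like the part that bears shutter: the one meant starts farthest to the robot's right.

How it is judged:
By the outcome, as a careful person would: the job done as asked, in the order asked, and still so for the second after the job is handed in, with the robot touching nothing.
It also fails if it takes over 48 s, if anything falls off the work surface, if the arm or the gripper's body presses on something with over 40 N, if the wrist force passes 120 N, or if a joint passes its speed limit or range.

## Working session

There is one attempt and no reset: what is moved stays moved. The work goes in short steps, Python scripts to look and compute and a tool call to move; the robot and the scene stay as the last step left them, time stands still between calls to the robot, and variables do not carry over. Pictures are saved under pics/ and viewed, at most 10 in all, crops included, and the job is handed in when it is done.

Besides the shell and the picture viewer there is one more tool, called after "Emit:" as name(argument=value, ...) on one line, values as JSON. step_arm: Moves the arm, as the interface text tells. Its arguments: {"type":"object","properties":{"moves":{"type":"array","items":{"type":"object","properties":{"rx":{"type":"number"},"ry":{"type":"number"},"rz":{"type":"number"},"dx":{"type":"number"},"dy":{"type":"number"},"dz":{"type":"number"},"gripper":{"type":"number"}}}},"grip_force":{"type":"number"}},"required":["moves"]}

```bash
mkdir -p pics
cat > h.py <<'E'
import numpy as np, cv2
from bench import r
def ray(cam,uv,z,ci=None):
    c=ci or r.camera_info(cam); K=np.array(c["mtx"],float);D=np.array(c["D"],float)
    R,_=cv2.Rodrigues(np.array(c["rvec"],float)); t=np.array(c["tvec"],float).reshape(3)
    p=cv2.undistortPoints(np.array(uv,float).reshape(-1,1,2),K,D).reshape(-1,2)
    d=np.c_[p,np.ones(len(p))]@R; o=-R.T@t
    return o+d*((z-o[2])/d[:,2])[:,None]
def proj(cam,P):
    c=r.camera_info(cam)
    return cv2.projectPoints(np.array(P,float).reshape(-1,3),np.array(c["rvec"],float),np.array(c["tvec"],float),np.array(c["mtx"],float),np.array(c["D"],float))[0].reshape(-1,2)
E
python3 - <<'E'
from h import *
for n in("top","side"):
    cv2.imwrite(f"pics/{n}0.png",r.grab_frame(n))
    c=r.camera_info(n);R,_=cv2.Rodrigues(np.array(c["rvec"],float));print(n,-R.T@np.array(c["tvec"]).reshape(3))
o=r.get_obs();print(o["clock"],o["tcp_pos"],o["orientation"],cv2.Rodrigues(np.array(o["orientation"],float))[0].round(3))
E
```

```text
top [0.39262489 0.01815054 1.1186369 ]
side [0.3924462  1.12566186 0.70634089]
0.1 [ 0.26628388 -0.61971266  0.24912294] [-3.07557029e+00 -6.32840566e-01  7.16742424e-04] [[ 0.919  0.395 -0.001]
 [ 0.395 -0.919  0.001]
 [-0.    -0.002 -1.   ]]
```

View pics/top0.png

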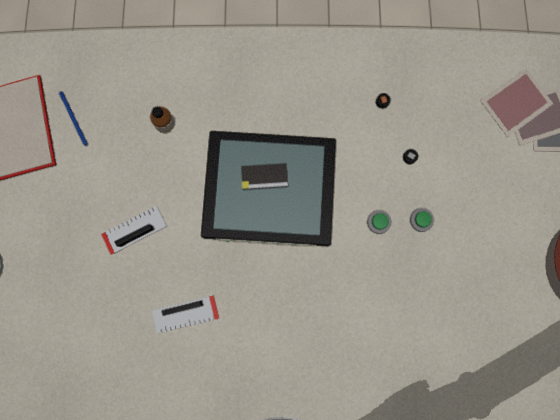

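View pics/side0.png

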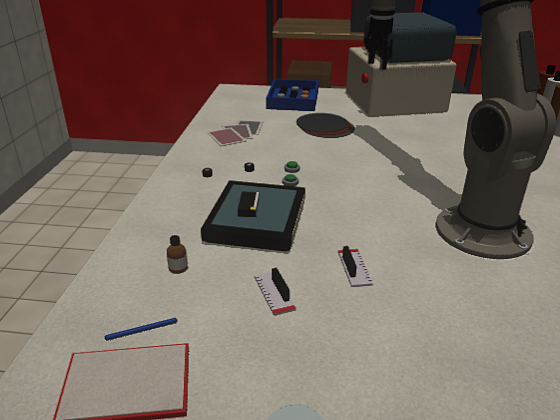

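The top view shows the wanted straightedge at (134,231), with its red end at left and ticks facing away from the robot. The specimen is at (265,177) with its yellow corner at (245,185), and the wanted button is at (423,219). The bottle is at (161,118) and the pucks at (383,100) and (410,156).

Run:
```python
from h import *
im=cv2.imread("pics/top0.png").astype(int);b,g,rr=im[...,0],im[...,1],im[...,2]
def reg(m,x0,y0,x1,y1):
    k=np.zeros(m.shape,np.uint8);k[y0:y1,x0:x1]=m[y0:y1,x0:x1];return k
def big(m):
    cs,_=cv2.findContours(m,cv2.RETR_EXTERNAL,cv2.CHAIN_APPROX_NONE);return max(cs,key=cv2.contourArea)
# rib
c=big(reg((im.max(2)<60),100,205,170,256));q=cv2.minAreaRect(c);print("rib",q,ray("top",cv2.boxPoints(q),.036).round(4))
red=big(reg((rr>140)&(g<90),95,220,125,260));q=cv2.minAreaRect(red);print("red",ray("top",cv2.boxPoints(q),.006).round(4))
# specimen bright
c=big(reg((im.min(2)>150),235,160,300,200));q=cv2.minAreaRect(c);print("line",q,ray("top",cv2.boxPoints(q),.067).round(4))
c=big(reg((rr>130)&(b<90),235,170,260,195));q=cv2.minAreaRect(c);print("yel",q,ray("top",cv2.boxPoints(q),.067).round(4))
c=big(reg((im.max(2)<75),230,155,300,195));q=cv2.minAreaRect(c);print("spec",q,ray("top",cv2.boxPoints(q),.067).round(4))
c=big(reg((g>90)&(rr<60),405,200,440,240));m=cv2.minAreaRect(c);print("btn",m)
s=cv2.imread("pics/side0.png").astype(int);k=((s[...,1]>s[...,2]+40)&(s[...,1]>s[...,0]+20))
c=big(reg(k,280,155,305,173));m2=cv2.minAreaRect(c);print(m2)
for z in(.02,.03,.04,.05):print(z,ray("top",[m[0]],z),ray("side",[m2[0]],z))
```

```text
rib ((134.10000610351562, 235.2000274658203), (6.708203315734863, 40.24921798706055), 63.43495178222656) [[0.4719 0.3357 0.036 ]
 [0.5085 0.2631 0.036 ]
 [0.4964 0.2566 0.036 ]
 [0.4599 0.3291 0.036 ]]
red [[0.4892 0.374  0.006 ]
 [0.4928 0.366  0.006 ]
 [0.4515 0.3453 0.006 ]
 [0.4479 0.3531 0.006 ]]
line ((267.94818115234375, 184.6968994140625), (2.2855708599090576, 38.11430740356445), 86.3086166381836) [[ 0.5811  0.0643  0.067 ]
 [ 0.5859 -0.0102  0.067 ]
 [ 0.5814 -0.0105  0.067 ]
 [ 0.5765  0.064   0.067 ]]
yel ((245.0, 184.0), (6.0, 6.0), 90.0) [[0.5886 0.0778 0.067 ]
 [0.5886 0.066  0.067 ]
 [0.5766 0.066  0.067 ]
 [0.5767 0.0777 0.067 ]]
spec ((264.23077392578125, 173.34616088867188), (18.26695442199707, 45.61578369140625), 86.05481719970703) [[ 0.619   0.0803  0.067 ]
 [ 0.6253 -0.0093  0.067 ]
 [ 0.5888 -0.0116  0.067 ]
 [ 0.5826  0.0776  0.067 ]]
btn ((423.0, 219.0), (14.0, 14.0), 90.0)
((291.5, 163.5), (3.0, 9.0), 90.0)
0.02 [[ 0.51869297 -0.29051085  0.02      ]] [[ 0.52045327 -0.28768235  0.02      ]]
0.03 [[ 0.51754547 -0.28770135  0.03      ]] [[ 0.5185882 -0.2670899  0.03     ]]
0.04 [[ 0.51639798 -0.28489186  0.04      ]] [[ 0.51672314 -0.24649745  0.04      ]]
0.05 [[ 0.51525048 -0.28208236  0.05      ]] [[ 0.51485807 -0.225905    0.05      ]]
```

Emit:
step_arm(moves=[{"rz": -10.4}, {"rz": -10.4}, {"rz": -10.4}, {"rz": -10.4}, {"rz": -10.4}, {"rz": -10.4}, {"rz": -10.4}, {"rz": -10.4}, {"rz": -10.1}, {"dx": 27, "dy": 51}, {"dx": 27, "dy": 51}, {"dx": 27, "dy": 51}, {"dx": 27, "dy": 51}, {"dx": 27, "dy": 51}, {"dx": 27, "dy": 51}, {"dx": 27, "dy": 51}, {"dx": 27, "dy": 51}, {"dx": 27, "dy": 51}, {"dx": 27, "dy": 51}])

```text
invalid input at $.moves[0]: expected keys rx, ry, rz, dx, dy, dz, gripper
```

Emit:
step_arm(moves=[{"dx": 56, "dy": 12}, {"dx": 56, "dy": 12}, {"dx": 56, "dy": 12}, {"dx": 56, "dy": 12}, {"dx": 56, "dy": 12}, {"dx": 56, "dy": 12}, {"dx": 56, "dy": 12}, {"dx": 56, "dy": 12}, {}, {}])

```text
invalid input at $.moves[0]: expected keys rx, ry, rz, dx, dy, dz, gripper
```

```bash
cat >> h.py <<'E'
def st():
    o=r.get_obs();R=cv2.Rodrigues(np.array(o["orientation"],float))[0];p=np.array(o["tcp_pos"])
    print("t",o["clock"],"p",p.round(4),"xyaw",np.degrees(np.arctan2(R[1,0],R[0,0])).round(2),"w",o["grip_width"],"z",R[:,2].round(4),"F",np.round(o["contact_force"],1));return p,R,o
E
python3 - <<'E'
from h import *
p,R,o=st();print(np.round(o["joints"],2))
c=r.camera_info("wrist");cv2.imwrite("pics/w1.png",r.grab_frame("wrist"))
import pickle;pickle.dump(c,open("w1.pkl","wb"))
E
```

```text
t 0.1 p [ 0.2663 -0.6197  0.2491] xyaw 23.25 w 0.08542982979274195 z [-8.0e-04  1.5e-03 -1.0e+00] F [ 0.3 -0.   0.5]
[ 1.06  0.48  0.02  1.56 -0.01  1.11 -0.08]
```

View pics/w1.png

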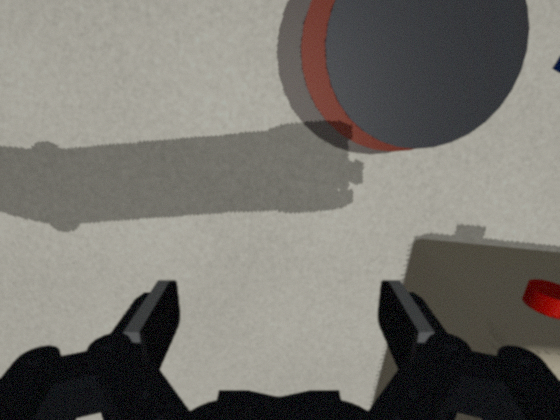

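The picture shows the first moves were refused, with the arm still at its start. A box stands close at lower right, on the -y side, and the dish is ahead. I'll move away first and turn later.

Emit:
step_arm(moves=[{"rx": 0, "ry": 0, "rz": 0, "dx": 49, "dy": -30, "dz": 0, "gripper": 1}, {"rx": 0, "ry": 0, "rz": 0, "dx": 49, "dy": -30, "dz": 0, "gripper": 1}, {"rx": 0, "ry": 0, "rz": 0, "dx": 49, "dy": -30, "dz": 0, "gripper": 1}, {"rx": 0, "ry": 0, "rz": 0, "dx": 49, "dy": -30, "dz": 0, "gripper": 1}, {"rx": 0, "ry": 0, "rz": 0, "dx": 49, "dy": -30, "dz": 0, "gripper": 1}, {"rx": 0, "ry": 0, "rz": 0, "dx": 49, "dy": -30, "dz": 0, "gripper": 1}, {"rx": 0, "ry": 0, "rz": 0, "dx": 49, "dy": -30, "dz": 0, "gripper": 1}, {"rx": 0, "ry": 0, "rz": 0, "dx": 49, "dy": -30, "dz": 0, "gripper": 1}, {"rx": 0, "ry": 0, "rz": 0, "dx": 49, "dy": -30, "dz": 0, "gripper": 1}, {"rx": 0, "ry": 0, "rz": 0, "dx": 49, "dy": -30, "dz": 0, "gripper": 1}, {"rx": 0, "ry": 0, "rz": -10.4, "dx": 0, "dy": 0, "dz": 0, "gripper": 1}, {"rx": 0, "ry": 0, "rz": -10.4, "dx": 0, "dy": 0, "dz": 0, "gripper": 1}, {"rx": 0, "ry": 0, "rz": -10.4, "dx": 0, "dy": 0, "dz": 0, "gripper": 1}, {"rx": 0, "ry": 0, "rz": -10.4, "dx": 0, "dy": 0, "dz": 0, "gripper": 1}, {"rx": 0, "ry": 0, "rz": -10.4, "dx": 0, "dy": 0, "dz": 0, "gripper": 1}, {"rx": 0, "ry": 0, "rz": -10.4, "dx": 0, "dy": 0, "dz": 0, "gripper": 1}, {"rx": 0, "ry": 0, "rz": -10.4, "dx": 0, "dy": 0, "dz": 0, "gripper": 1}, {"rx": 0, "ry": 0, "rz": -10.4, "dx": 0, "dy": 0, "dz": 0, "gripper": 1}, {"rx": 0, "ry": 0, "rz": -10.1, "dx": 0, "dy": 0, "dz": 0, "gripper": 1}])

```text
clock: 2.52
tcp_pos: [0.598, -0.1512, 0.2497]
orientation: [-1.644, -2.676, 0.0]
contact_force: [-0.0, 0.0, -0.3]
grip_width: 0.0851
gripper_force: 0.0
```

Emit:
step_arm(moves=[{"rx": 0, "ry": 0, "rz": 0, "dx": 56, "dy": 12, "dz": 0, "gripper": 1}, {"rx": 0, "ry": 0, "rz": 0, "dx": 56, "dy": 12, "dz": 0, "gripper": 1}, {"rx": 0, "ry": 0, "rz": 0, "dx": 56, "dy": 12, "dz": 0, "gripper": 1}, {"rx": 0, "ry": 0, "rz": 0, "dx": 56, "dy": 12, "dz": 0, "gripper": 1}, {"rx": 0, "ry": 0, "rz": 0, "dx": 56, "dy": 12, "dz": 0, "gripper": 1}, {"rx": 0, "ry": 0, "rz": 0, "dx": 56, "dy": 12, "dz": 0, "gripper": 1}, {"rx": 0, "ry": 0, "rz": 0, "dx": 40, "dy": 12, "dz": 0, "gripper": 1}, {"rx": 0, "ry": 0, "rz": 0, "dx": 0, "dy": 12, "dz": 0, "gripper": 1}, {"rx": 0, "ry": 0, "rz": 0, "dx": 0, "dy": 0, "dz": 0, "gripper": 1}, {"rx": 0, "ry": 0, "rz": 0, "dx": 0, "dy": 0, "dz": 0, "gripper": 1}])

```text
clock: 3.78
tcp_pos: [0.5165, 0.2263, 0.2496]
orientation: [-1.655, -2.67, 0.002]
contact_force: [0.4, -0.5, -0.0]
grip_width: 0.085
gripper_force: 0.0
```

Run:
```python
from h import *
p,R,o=st();print(np.round(o["joints"],2))
c=r.camera_info("wrist");cv2.imwrite("pics/w2.png",r.grab_frame("wrist"))
import pickle;pickle.dump(c,open("w2.pkl","wb"))
Rc,_=cv2.Rodrigues(np.array(c["rvec"],float));print("cam in tool",R.T@(-Rc.T@np.array(c["tvec"]).reshape(3)-p))
```

```text
t 3.775 p [0.5165 0.2263 0.2496] xyaw 116.4 w 0.08500454763928095 z [-7.e-04 -1.e-03 -1.e+00] F [ 0.4 -0.5 -0. ]
[-0.    0.37 -0.66  1.79  0.25  1.07 -0.29]
cam in tool [ 8.07555386e-02 -1.02179307e-04 -1.23783497e-01]
```

View pics/w2.png

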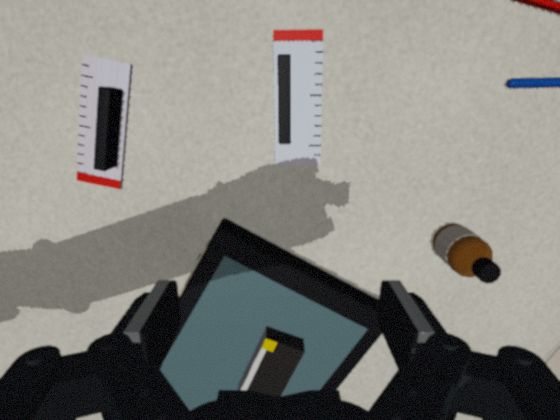

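The wrist view shows the wanted straightedge at (298,97), nearly upright, with its red end at the top, rib at (284,98) and ticks at right. The twin is at (105,125), the specimen's yellow corner at (270,345), and the bottle at (465,255).

Run:
```python
from h import *
import pickle;c=pickle.load(open("w2.pkl","rb"))
im=cv2.imread("pics/w2.png").astype(int);b,g,rr=im[...,0],im[...,1],im[...,2]
def big(m,x0,y0,x1,y1):
    k=np.zeros(m.shape,np.uint8);k[y0:y1,x0:x1]=m[y0:y1,x0:x1]
    return max(cv2.findContours(k,cv2.RETR_EXTERNAL,cv2.CHAIN_APPROX_NONE)[0],key=cv2.contourArea)
rib=big(im.max(2)<60,268,45,305,155);red=big((rr>140)&(g<90),260,20,335,50)
def rect(cn,z):
    P=ray("wrist",cn.reshape(-1,2),z,c)[:,:2]*1000
    q=cv2.minAreaRect(P.astype(np.float32));B=cv2.boxPoints(q);
    e=max([B[1]-B[0],B[2]-B[1]],key=np.linalg.norm);return q,B,np.degrees(np.arctan2(e[1],e[0]))
for n,cn,z in(("rib",rib,.036),("red",red,.006)):
    q,B,a=rect(cn,z);print(n,np.round(q[0],1),np.round(q[1],1),a,B.round(1).tolist())
p,R,o=st()
```

```text
rib [484.8 300.3] [ 9.3 76.1] -63.130356 [[463.3999938964844, 332.1000061035156], [497.79998779296875, 264.29998779296875], [506.1000061035156, 268.5], [471.70001220703125, 336.3999938964844]]
red [469.9 360. ] [45.1  8.8] 26.511166 [[447.70001220703125, 353.79998779296875], [451.70001220703125, 346.0], [492.0, 366.1000061035156], [488.1000061035156, 374.0]]
t 3.825 p [0.5164 0.2264 0.2497] xyaw 116.4 w 0.0855062466314842 z [-5.e-04 -1.e-03 -1.e+00] F [-0.2  0.1  0.3]
```

Emit:
step_arm(moves=[{"rx": 0, "ry": 0, "rz": -0.3, "dx": 39, "dy": 2, "dz": 20, "gripper": 1}, {"rx": 0, "ry": 0, "rz": 0, "dx": 39.4, "dy": 2.2, "dz": 37, "gripper": 1}, {"rx": 0, "ry": 0, "rz": 0, "dx": 0, "dy": 0, "dz": 50, "gripper": 1}, {"rx": 0, "ry": 0, "rz": 0, "dx": 0, "dy": 0, "dz": 50, "gripper": 1}, {"rx": 0, "ry": 0, "rz": 0, "dx": 0, "dy": 0, "dz": 40, "gripper": 1}, {"rx": 0, "ry": 0, "rz": 0, "dx": 0, "dy": 0, "dz": 19.5, "gripper": 1}, {"rx": 0, "ry": 0, "rz": 0, "dx": 0, "dy": 0, "dz": 0, "gripper": 1}, {"rx": 0, "ry": 0, "rz": 0, "dx": 0, "dy": 0, "dz": 0, "gripper": 1}])

```text
clock: 4.82
tcp_pos: [0.4857, 0.3006, 0.0351]
orientation: [1.645, 2.675, 0.004]
contact_force: [-0.1, -0.2, 1.1]
grip_width: 0.0851
gripper_force: 0.0
```

Emit:
step_arm(moves=[{"rx": 0, "ry": 0, "rz": 0, "dx": 0, "dy": 0, "dz": 0, "gripper": -1}, {"rx": 0, "ry": 0, "rz": 0, "dx": 0, "dy": 0, "dz": 0, "gripper": -1}, {"rx": 0, "ry": 0, "rz": 0, "dx": 0, "dy": 0, "dz": 0, "gripper": -1}, {"rx": 0, "ry": 0, "rz": 0, "dx": 0, "dy": 0, "dz": 0, "gripper": -1}, {"rx": 0, "ry": 0, "rz": 0, "dx": 0, "dy": 0, "dz": 0, "gripper": -1}, {"rx": 0, "ry": 0, "rz": 0, "dx": 0, "dy": 0, "dz": 0, "gripper": -1}, {"rx": 0, "ry": 0, "rz": 0, "dx": 0, "dy": 0, "dz": 0, "gripper": -1}, {"rx": 0, "ry": 0, "rz": 0, "dx": 0, "dy": 0, "dz": 0, "gripper": -1}], grip_force=50)

```text
clock: 5.82
tcp_pos: [0.4848, 0.3002, 0.0337]
orientation: [1.645, 2.676, 0.0]
contact_force: [0.5, -0.8, 4.7]
grip_width: 0.0105
gripper_force: 50.7
```

Emit:
step_arm(moves=[{"rx": 0, "ry": 0, "rz": 0, "dx": 0, "dy": 0, "dz": -10, "gripper": -1}, {"rx": 0, "ry": 0, "rz": 0, "dx": 0, "dy": 0, "dz": -30, "gripper": -1}, {"rx": 0, "ry": 0, "rz": 0, "dx": 0, "dy": 0, "dz": -40, "gripper": -1}, {"rx": 0, "ry": 0, "rz": 0, "dx": 0, "dy": 0, "dz": -30, "gripper": -1}, {"rx": 0, "ry": 0, "rz": 6, "dx": 0, "dy": 0, "dz": -10, "gripper": -1}, {"rx": 0, "ry": 0, "rz": 8.5, "dx": 0, "dy": 0, "dz": 0, "gripper": -1}, {"rx": 0, "ry": 0, "rz": 8.4, "dx": 0, "dy": 0, "dz": 0, "gripper": -1}, {"rx": 0, "ry": 0, "rz": 0, "dx": -30, "dy": 3, "dz": 0, "gripper": -1}, {"rx": 0, "ry": 0, "rz": 0, "dx": -45, "dy": 4, "dz": 0, "gripper": -1}, {"rx": 0, "ry": 0, "rz": 0, "dx": -50, "dy": 4, "dz": 0, "gripper": -1}, {"rx": 0, "ry": 0, "rz": 0, "dx": -50, "dy": 4, "dz": 0, "gripper": -1}, {"rx": 0, "ry": 0, "rz": 0, "dx": -50, "dy": 4, "dz": 0, "gripper": -1}, {"rx": 0, "ry": 0, "rz": 0, "dx": -40, "dy": 3, "dz": 6, "gripper": -1}, {"rx": 0, "ry": 0, "rz": 0, "dx": -25, "dy": 1, "dz": 12, "gripper": -1}, {"rx": 0, "ry": 0, "rz": 0, "dx": 0, "dy": 0, "dz": 6, "gripper": -1}, {"rx": 0, "ry": 0, "rz": 0, "dx": 0, "dy": 0, "dz": 0, "gripper": -1}, {"rx": 0, "ry": 0, "rz": 0, "dx": 0, "dy": 0, "dz": 0, "gripper": -1}, {"rx": 0, "ry": 0, "rz": 0, "dx": 0, "dy": 0, "dz": 0, "gripper": -1}])

```text
clock: 8.07
tcp_pos: [0.5277, 0.0135, 0.1299]
orientation: [2.141, 2.298, 0.001]
contact_force: [-1.7, 0.9, -2.1]
grip_width: 0.0106
gripper_force: 49.7
```

Run:
```python
from h import *
import pickle
p,R,o=st();print(np.round(o["joints"],2))
c=r.camera_info("wrist");a=r.grab_frame("wrist");t=r.grab_frame("top")
pickle.dump(c,open("w3.pkl","wb"));cv2.imwrite("pics/w3r.png",a);cv2.imwrite("pics/t3r.png",t)
t=cv2.resize(t[120:260,190:350],None,fx=1.5,fy=1.5)
v=np.zeros((420,800,3),np.uint8);v[:,:560]=a;v[:210,560:800]=t;cv2.imwrite("pics/v3.png",v)
```

```text
t 8.075 p [0.5277 0.0135 0.1299] xyaw 94.05 w 0.010606873659386 z [ 7.e-04  3.e-04 -1.e+00] F [-1.7  0.9 -2.1]
[ 0.25  0.43 -0.48  1.99  0.28  0.78 -0.33]
```

View pics/v3.png

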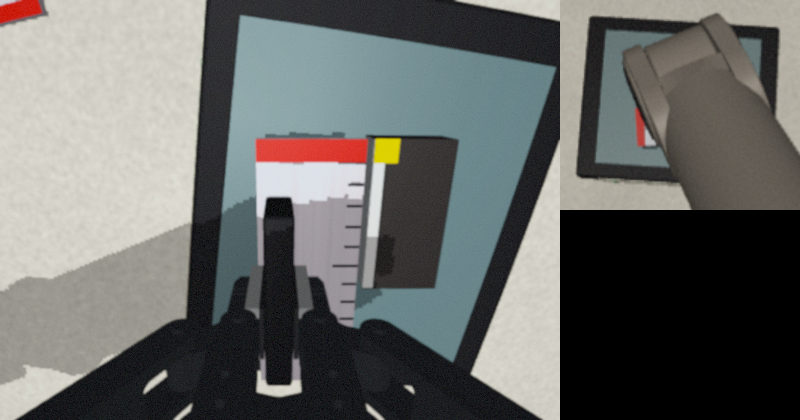

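The wrist view shows the held plate's red end from (257,139) to (368,138), its ruled edge running down to about (353,325), and the specimen's yellow corner at (375,139). The bright line runs down to about (363,288), and nothing touches.

```bash
cat > m.py <<'E'
from h import *
import pickle
def meas(tag,ztop,p,R):
    c=pickle.load(open(tag+".pkl","rb"));im=cv2.imread(f"pics/{tag}r.png").astype(int);b,g,rr=im[...,0],im[...,1],im[...,2]
    def big(m):return max(cv2.findContours(m.astype(np.uint8),cv2.RETR_EXTERNAL,cv2.CHAIN_APPROX_NONE)[0],key=cv2.contourArea).reshape(-1,2)
    m=(rr>140)&(g<90);m[:, :150]=0;red=big(m)
    yel=big((rr>140)&(g>130)&(b<90))
    T=lambda uv,z:((ray("wrist",uv,z,c)-p)@R)[:,:2]*1000   # tool-frame xy, mm (x along scale, y to ruled side)
    def fit(P,k): # robust line: coordinate k as function of the other
        for _ in range(3):
            q=np.polyfit(P[:,1-k],P[:,k],1);e=P[:,k]-np.polyval(q,P[:,1-k]);P=P[abs(e)<max(.3,1.5*e.std())]
        return q
    h=T(red,ztop);hx=h[:,0].max();y1=h[:,1].max();y0=h[:,1].min()
    end=h[(h[:,0]>hx-1.5)&(h[:,1]>y0+3)&(h[:,1]<y1-3)];qe=fit(end,0)
    ed=h[(h[:,1]>y1-1.5)&(h[:,0]<hx-2)&(h[:,0]>hx-8)]
    print("red end: x=%.2f slope %.3f deg; y range %.2f..%.2f width %.2f"%(np.polyval(qe,y1),np.degrees(qe[0]),y0,y1,y1-y0), "edge y",ed[:,1].mean())
    Y=T(yel,.067);print("yel x %.2f..%.2f y %.2f..%.2f"%(Y[:,0].min(),Y[:,0].max(),Y[:,1].min(),Y[:,1].max()))
    return c,im,T,fit,red,yel
E
python3 - <<'E'
from m import *
p,R,o=st();c,im,T,fit,red,yel=meas("w3",p[2]-.0337+.006,p,R)
print("red px",red.min(0),red.max(0),"yel px",yel.min(0),yel.max(0))
for y in(145,155,170,180,190,205,220,240,260,270,280,286,290):print(y,[tuple(v) for v in im[y,358:386:1].tolist()][::2] if y in(170,240,280) else "",im[y,355:386].sum(1).tolist())
E
```

```text
t 8.175 p [0.5276 0.013  0.1298] xyaw 94.01 w 0.010975331823565877 z [ 5.e-04  2.e-04 -1.e+00] F [-1.1 -0.7 -0.9]
red end: x=65.16 slope 0.285 deg; y range -9.69..38.11 width 47.80 edge y 37.90201384155534
yel x 48.87..62.21 y 50.70..64.24
red px [257 139] [367 162] yel px [374 138] [400 163]
145  [309, 312, 296, 308, 308, 299, 314, 291, 316, 300, 317, 310, 306, 287, 270, 253, 258, 270, 319, 387, 426, 417, 433, 430, 433, 429, 431, 432, 430, 431, 432]
155  [304, 315, 312, 298, 296, 305, 308, 310, 288, 314, 320, 311, 299, 258, 254, 237, 276, 306, 370, 423, 417, 432, 433, 431, 433, 430, 432, 430, 431, 432, 432]
170 [(229, 222, 222), (226, 220, 221), (227, 221, 221), (209, 203, 202), (110, 107, 108), (91, 90, 85), (91, 89, 88), (159, 158, 154), (221, 221, 216), (226, 225, 220), (225, 225, 220), (225, 225, 220), (223, 222, 218), (165, 164, 161)] [674, 670, 670, 673, 671, 667, 668, 669, 662, 614, 485, 325, 258, 266, 266, 268, 335, 471, 595, 658, 675, 671, 672, 670, 673, 670, 668, 663, 609, 490, 304]
180  [660, 659, 659, 661, 656, 660, 664, 661, 631, 544, 387, 274, 246, 247, 260, 319, 448, 
[... 1238 characters left out ...]
15]
280 [(91, 90, 83), (87, 85, 80), (115, 115, 116), (156, 158, 157), (160, 163, 162), (163, 163, 163), (161, 161, 162), (144, 142, 143), (63, 65, 66), (50, 52, 56), (54, 53, 59), (48, 48, 54), (50, 55, 57), (48, 52, 53)] [442, 385, 309, 264, 239, 252, 289, 346, 424, 471, 486, 485, 478, 489, 489, 484, 475, 429, 310, 194, 148, 158, 134, 166, 148, 150, 157, 162, 147, 153, 139]
286  [403, 322, 270, 265, 263, 260, 290, 370, 446, 462, 464, 457, 460, 458, 464, 464, 436, 360, 225, 116, 113, 130, 140, 145, 160, 148, 158, 160, 156, 161, 159]
290  [401, 317, 265, 254, 250, 265, 252, 239, 251, 245, 238, 260, 248, 254, 254, 252, 239, 249, 260, 256, 255, 253, 244, 265, 265, 314, 351, 363, 378, 381, 380]
```

```bash
cat >> m.py <<'E'
def edges(im,rows,x0,x1):
    "subpixel: plate right edge (bright->dark) and specimen line left edge (dark->bright)"
    A=[];B=[]
    for y in rows:
        s=cv2.GaussianBlur(im[y:y+1,x0:x1].sum(2).astype(np.float32),(3,1),0)[0]
        d=np.diff(s);i=int(np.argmin(np.where(np.arange(len(d))<np.argmax(d),d,0)));j=int(np.argmax(d))
        cen=lambda k,sg:(lambda w:(w*(np.arange(len(d))[max(k-3,0):k+4]+.5)).sum()/w.sum())(np.clip(sg*d[max(k-3,0):k+4],0,None)+1e-6)
        A.append((x0+cen(i,-1),y));B.append((x0+cen(j,1),y))
    return np.array(A),np.array(B)
E
python3 - <<'E'
from m import *
p,R,o=st();zt=p[2]-.0337+.006;c,im,T,fit,red,yel=meas("w3",zt,p,R)
A,B=edges(im,range(215,284),345,378)
for n,E,z in(("plate",A,zt),("spec",B,.067)):
    P=T(E,z);q=fit(P,1);print(n,"y at x=65: %.2f at x=0: %.2f slope deg %.2f"%(np.polyval(q,65),np.polyval(q,0),np.degrees(q[0])),"px",E[[0,-1]].round(1).tolist(), "xrange",P[:,0].min(),P[:,0].max())
A,B=edges(im,range(166,198),355,380)
for n,E,z in(("plate",A,zt),("spec",B,.067)):
    P=T(E,z);print(n,P[[0,10,20,-1]].round(2).tolist())
E
```

```text
t 8.175 p [0.5276 0.013  0.1298] xyaw 94.01 w 0.010975331823565877 z [ 5.e-04  2.e-04 -1.e+00] F [-1.1 -0.7 -0.9]
red end: x=65.16 slope 0.285 deg; y range -9.69..38.11 width 47.80 edge y 37.90201384155534
yel x 48.87..62.21 y 50.70..64.24
plate y at x=65: 37.75 at x=0: 37.82 slope deg -0.07 px [[361.5, 215.0], [357.4, 283.0]] xrange -4.304023550883061 30.908443386517007
spec y at x=65: 50.36 at x=0: 50.29 slope deg 0.06 px [[367.8, 215.0], [361.9, 283.0]] xrange -24.098049522360515 19.2765461387037
plate [[53.59, 37.92], [49.12, 37.94], [44.57, 37.95], [39.47, 37.55]]
spec [[47.22, 50.43], [41.71, 50.42], [36.11, 50.39], [29.83, 50.25]]
```

Emit:
step_arm(moves=[{"rx": 0, "ry": 0, "rz": 0, "dx": -2.9, "dy": 9, "dz": 10, "gripper": -1}, {"rx": 0, "ry": 0, "rz": 0, "dx": 0, "dy": 0, "dz": 20, "gripper": -1}, {"rx": 0, "ry": 0, "rz": 0, "dx": 0, "dy": 0, "dz": 13, "gripper": -1}, {"rx": 0, "ry": 0, "rz": 0, "dx": 0, "dy": 0, "dz": 5, "gripper": -1}, {"rx": 0, "ry": 0, "rz": 0, "dx": 0, "dy": 0, "dz": 0, "gripper": -1}, {"rx": 0, "ry": 0, "rz": 0, "dx": 0, "dy": 0, "dz": 0, "gripper": -1}, {"rx": 0, "ry": 0, "rz": 0, "dx": 0, "dy": 0, "dz": 0, "gripper": -1}])

```text
clock: 9.05
tcp_pos: [0.5371, 0.0101, 0.082]
orientation: [2.143, 2.296, 0.001]
contact_force: [1.2, -0.1, -1.2]
grip_width: 0.0111
gripper_force: 49.7
```

Run:
```python
from m import *
p,R,o=st()
c=r.camera_info("wrist");a=r.grab_frame("wrist")
pickle.dump(c,open("w4.pkl","wb"));cv2.imwrite("pics/w4r.png",a);pickle.dump((p,R),open("p4.pkl","wb"))
cv2.imwrite("pics/v4.png",cv2.resize(a[110:310,250:480],None,fx=3,fy=3,interpolation=cv2.INTER_CUBIC))
meas("w4",p[2]-.0337+.006,p,R)
```

```text
t 9.05 p [0.5371 0.0101 0.082 ] xyaw 93.94 w 0.011085887322935608 z [ 0.0011 -0.     -1.    ] F [ 1.2 -0.1 -1.2]
red end: x=64.96 slope 0.908 deg; y range -9.74..37.36 width 47.10 edge y 37.16556918480603
yel x 52.20..65.83 y 41.51..55.01
```

View pics/v4.png

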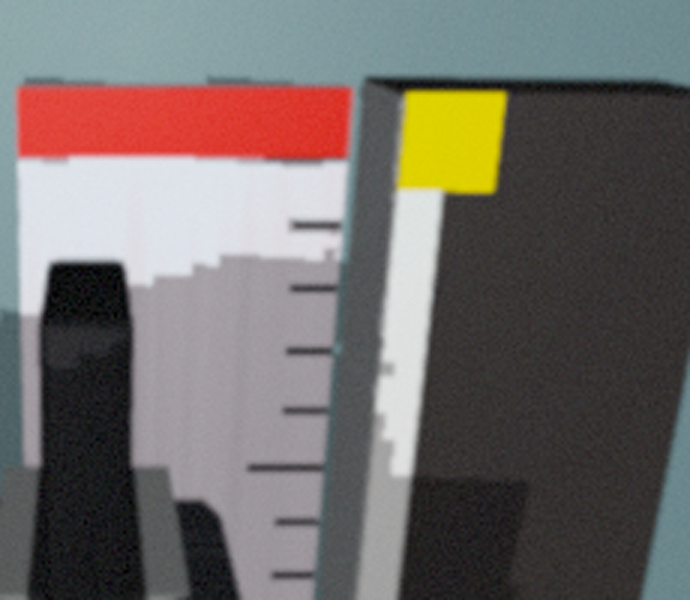

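The close-up shows the plate's ruled edge about 3 mm short of the cut face, which shows as a grey strip to the right of the plate edge at crop x=351. The red end is at crop row 87 and the specimen's end at about row 80 at the foot and 92 at the top.

```bash
cat >> m.py <<'E'
def close(tag,p,R,zt):
    c=pickle.load(open(tag+".pkl","rb"));im=cv2.imread(f"pics/{tag}r.png").astype(np.float32)
    T=lambda uv,z:((ray("wrist",uv,z,c)-p)@R)[:,:2]*1000
    G=cv2.GaussianBlur(im,(3,3),0);b,g,rr=G[...,0],G[...,1],G[...,2]
    def cross(v,lev,i0): # first upward crossing from i0
        k=np.where((v[:-1]<lev)&(v[1:]>=lev))[0];k=k[0] if len(k) else None
        return None if k is None else i0+k+(lev-v[k])/(v[k+1]-v[k])
    def line(pts,z,k,name):
        P=T(np.array(pts),z)
        for _ in range(3):
            q=np.polyfit(P[:,1-k],P[:,k],1);e=P[:,k]-np.polyval(q,P[:,1-k]);P=P[abs(e)<=max(.15,2*e.std())]
        print(name,len(P),"%s at 0: %.2f at 40: %.2f at 65: %.2f slope %.2f"%("xy"[k],*np.polyval(q,[0,40,65]),np.degrees(q[0])),"rms %.2f"%e.std());return q
    y0=125;f=lambda w,z,cols,n:line([(x,y) for x in cols for y in [w(x)] if y],z,0,n)
    f(lambda x:cross((rr-g)[y0:160,x],75,y0),zt,range(262,362),"red end")
    f(lambda x:cross(-G[y0:160,x].sum(1),-250,y0),.045,range(388,460),"spec end foot")
    f(lambda x:cross((rr-b)[y0:160,x],75,y0),.067,range(386,416),"spec end top")
    return G,T,cross,line
E
python3 - <<'E'
from m import *
p,R=pickle.load(open("p4.pkl","rb"));zt=p[2]-.0337+.006
G,T,cross,line=close("w4",p,R,zt)
for y in(150,180,200,225,250,280,300):print(y,G[y,350:395].sum(1).astype(int).tolist())
E
```

```text
red end 100 x at 0: 64.98 at 40: 65.01 at 65: 65.04 slope 0.05 rms 0.03
spec end foot 72 x at 0: 65.61 at 40: 65.46 at 65: 65.36 slope -0.22 rms 0.04
spec end top 30 x at 0: 65.91 at 40: 66.08 at 65: 66.18 slope 0.24 rms 0.01
150 [313, 316, 317, 318, 317, 316, 314, 309, 307, 307, 309, 311, 309, 306, 317, 355, 402, 425, 412, 370, 312, 268, 254, 256, 259, 259, 259, 258, 257, 257, 259, 275, 317, 377, 422, 433, 430, 431, 432, 432, 432, 433, 433, 433, 432]
180 [672, 672, 672, 671, 671, 672, 671, 670, 669, 667, 667, 667, 659, 630, 567, 480, 398, 336, 292, 266, 255, 252, 256, 261, 261, 261, 261, 261, 263, 292, 377, 497, 598, 653, 670, 673, 672, 672, 672, 672, 671, 671, 672, 673, 667]
200 [480, 479, 478, 479, 479, 479, 478, 477, 477, 476, 473, 459, 415, 345, 289, 265, 256, 252, 253, 254, 253, 250, 250, 250, 252, 253, 255, 279, 362, 488, 595, 652, 670, 672, 672, 672, 671, 671, 672, 672, 671, 670, 661, 622, 523]
225 [365, 369, 372, 371, 368, 366, 363, 363, 366, 363, 358, 353, 344, 319, 283, 259, 250, 248, 246, 244, 247, 252, 252, 252, 257, 281, 349, 462, 573, 641, 666, 670, 670, 669, 669, 669, 668, 669, 670, 664, 634, 550, 399, 246, 169]
250 [466, 467, 467, 466, 465, 465, 463, 450, 410, 344, 288, 263, 253, 250, 251, 253, 253, 252, 251, 252, 250, 249, 260, 293, 353, 418, 472, 524, 585, 638, 663, 668, 667, 667, 667, 668, 664, 637, 558, 418, 268, 180, 157, 158, 158]
280 [465, 462, 461, 461, 456, 433, 382, 316, 271, 258, 255, 249, 249, 251, 249, 248, 252, 251, 251, 263, 299, 357, 420, 466, 485, 488, 488, 488, 488, 488, 487, 486, 484, 474, 435, 348, 228, 132, 99, 103, 101, 97, 99, 96, 94]
300 [335, 334, 330, 325, 315, 294, 272, 258, 253, 252, 251, 251, 252, 252, 251, 251, 253, 266, 301, 357, 419, 464, 483, 487, 486, 485, 485, 485, 484, 483, 482, 464, 409, 310, 197, 124, 103, 98, 97, 96, 92, 93, 95, 93, 93]
```

```bash
cat >> m.py <<'E'
def lat(G,T,cross,line,zt,a=(168,174,176,182,184,190,196,198,199,200,201,202,203,208,210,212,216,218,220,230,232,234,240,242,244,246,250,252,254,264,268,270,274,280,284),xs=352):
    S=G.sum(2);A=[];B=[]
    for y in a:
        v=S[y,xs:400];k=int(np.argmin(v[:22]));lo=np.median(v[max(k-1,0):k+3])
        e=cross(-v,-(lo+v[0])/2,xs);A.append((e,y)) if e and v[0]>420 else 0
        hi=v[k:k+20].max();f=cross(v[k:],(lo+hi)/2,xs+k);B.append((f,y)) if f else 0
    return line(A,zt,1,"plate edge"),line(B,.067,1,"spec top edge")
E
python3 - <<'E'
from m import *
p,R=pickle.load(open("p4.pkl","rb"));zt=p[2]-.0337+.006
G,T,cross,line=close("w4",p,R,zt)
lat(G,T,cross,line,zt)
E
```

```text
red end 100 x at 0: 64.98 at 40: 65.01 at 65: 65.04 slope 0.05 rms 0.03
spec end foot 72 x at 0: 65.61 at 40: 65.46 at 65: 65.36 slope -0.22 rms 0.04
spec end top 30 x at 0: 65.91 at 40: 66.08 at 65: 66.18 slope 0.24 rms 0.01
plate edge 28 y at 0: 37.64 at 40: 37.86 at 65: 37.99 slope 0.31 rms 0.11
spec top edge 28 y at 0: 41.33 at 40: 41.26 at 65: 41.22 slope -0.09 rms 0.14
```

Emit:
step_arm(moves=[{"rx": 0, "ry": 0, "rz": 0, "dx": 0.8, "dy": 0, "dz": 1.5, "gripper": -1}, {"rx": 0, "ry": 0, "rz": 0, "dx": 0, "dy": 1.5, "dz": 1.2, "gripper": -1}, {"rx": 0, "ry": 0, "rz": 0, "dx": 0, "dy": 1.0, "dz": 0, "gripper": -1}, {"rx": 0, "ry": 0, "rz": 0, "dx": 0, "dy": 0, "dz": 0, "gripper": -1}, {"rx": 0, "ry": 0, "rz": 0, "dx": 0, "dy": 0, "dz": 0, "gripper": -1}, {"rx": 0, "ry": 0, "rz": 0, "dx": 0, "dy": 0, "dz": 0, "gripper": -1}])

```text
clock: 9.85
tcp_pos: [0.5391, 0.011, 0.0788]
orientation: [2.144, 2.297, 0.0]
contact_force: [0.5, 0.4, -1.8]
grip_width: 0.011
gripper_force: 49.7
```

Run:
```python
from m import *
p,R,o=st()
c=r.camera_info("wrist");a=r.grab_frame("wrist")
pickle.dump(c,open("w5.pkl","wb"));cv2.imwrite("pics/w5r.png",a);pickle.dump((p,R),open("p5.pkl","wb"))
cv2.imwrite("pics/v5.png",cv2.resize(a[120:310,320:480],None,fx=3.1,fy=3.1,interpolation=cv2.INTER_CUBIC))
zt=p[2]-.0337+.006
G,T,cross,line=close("w5",p,R,zt)
lat(G,T,cross,line,zt)
```

```text
t 9.85 p [0.5391 0.011  0.0788] xyaw 93.95 w 0.01102320870018188 z [ 0.  0. -1.] F [ 0.5  0.4 -1.8]
red end 100 x at 0: 64.90 at 40: 64.93 at 65: 64.94 slope 0.03 rms 0.02
spec end foot 72 x at 0: 64.51 at 40: 64.52 at 65: 64.53 slope 0.02 rms 0.01
spec end top 30 x at 0: 65.52 at 40: 65.28 at 65: 65.13 slope -0.34 rms 0.02
plate edge 30 y at 0: 37.67 at 40: 37.74 at 65: 37.78 slope 0.11 rms 0.05
spec top edge 35 y at 0: 39.65 at 40: 39.34 at 65: 39.15 slope -0.44 rms 0.29
```

View pics/v5.png

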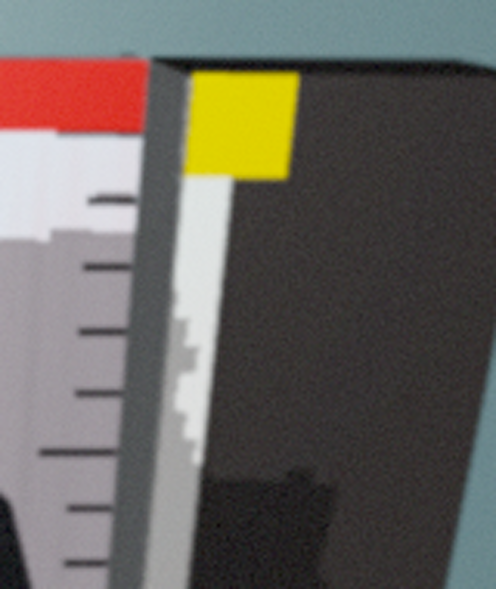

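Run:
```python
from m import *
for n in("4","5"):
    p,R=pickle.load(open(f"p{n}.pkl","rb"));zt=p[2]-.0337+.006
    G,T,cross,line=close("w"+n,p,R,zt);S=G.sum(2)
    rows=list(range(182,205))+list(range(270,300))
    lat(G,T,cross,line,zt,a=rows)
    Rt=[]
    for y in range(182,300,2):
        v=S[y,355:475];j=375-355
        # bright line right edge: last bright->dark in range, then specimen right edge dark->glass
        br=np.where(v[:60]>300)[0]
        f=cross(v[70:],250,425); Rt.append((f,y)) if f else 0
    P=line(Rt,.067,1,"spec right edge")
```

```text
red end 100 x at 0: 64.98 at 40: 65.01 at 65: 65.04 slope 0.05 rms 0.03
spec end foot 72 x at 0: 65.61 at 40: 65.46 at 65: 65.36 slope -0.22 rms 0.04
spec end top 30 x at 0: 65.91 at 40: 66.08 at 65: 66.18 slope 0.24 rms 0.01
plate edge 35 y at 0: 37.77 at 40: 38.07 at 65: 38.26 slope 0.43 rms 0.07
spec top edge 53 y at 0: 41.22 at 40: 41.30 at 65: 41.35 slope 0.12 rms 0.02
spec right edge 22 y at 0: 85.92 at 40: 86.05 at 65: 86.12 slope 0.18 rms 0.02
red end 100 x at 0: 64.90 at 40: 64.93 at 65: 64.94 slope 0.03 rms 0.02
spec end foot 72 x at 0: 64.51 at 40: 64.52 at 65: 64.53 slope 0.02 rms 0.01
spec end top 30 x at 0: 65.52 at 40: 65.28 at 65: 65.13 slope -0.34 rms 0.02
plate edge 43 y at 0: 37.72 at 40: 37.77 at 65: 37.80 slope 0.07 rms 0.05
spec top edge 53 y at 0: 39.13 at 40: 39.24 at 65: 39.31 slope 0.15 rms 0.03
spec right edge 22 y at 0: 83.85 at 40: 83.99 at 65: 84.08 slope 0.20 rms 0.02
```

The crop shows the red end level with the specimen's end at crop row 60. The gap at the ruled edge is small and even, about 1.3 mm, and the edges are parallel.

Emit:
step_arm(moves=[{"rx": 0, "ry": 0, "rz": 0, "dx": 0, "dy": 0.5, "dz": 0.3, "gripper": -1}, {"rx": 0, "ry": 0, "rz": 0, "dx": 0, "dy": 0.4, "dz": 0, "gripper": -1}, {"rx": 0, "ry": 0, "rz": 0, "dx": 0, "dy": 0, "dz": 0, "gripper": -1}, {"rx": 0, "ry": 0, "rz": 0, "dx": 0, "dy": 0, "dz": 0, "gripper": -1}, {"rx": 0, "ry": 0, "rz": 0, "dx": 0, "dy": 0, "dz": 0, "gripper": -1}])

```text
clock: 10.52
tcp_pos: [0.5393, 0.011, 0.0787]
orientation: [-2.143, -2.296, 0.002]
contact_force: [-4.0, -0.5, 5.2]
grip_width: 0.0111
gripper_force: 50.7
```

```bash
cat >> m.py <<'E'
def look(n):
    p,R,o=st();c=r.camera_info("wrist");a=r.grab_frame("wrist")
    pickle.dump(c,open(f"w{n}.pkl","wb"));cv2.imwrite(f"pics/w{n}r.png",a);pickle.dump((p,R),open(f"p{n}.pkl","wb"))
    zt=p[2]-.0337+.006;G,T,cross,line=close(f"w{n}",p,R,zt)
    qa,qb=lat(G,T,cross,line,zt,a=list(range(182,205))+list(range(270,300)))
    print("gap at 0,40,65",(np.polyval(qb,[0,40,65])-np.polyval(qa,[0,40,65])).round(2))
    w=lambda y,x:(p+R@np.array([x,y,0])/1000)[:2]*1000
    print("spec edge world",w(np.polyval(qb,40),40).round(2))
E
python3 -c "
from m import *
look(6)
p,R=pickle.load(open('p5.pkl','rb'));print('w5 edge world',((p+R@np.array([40,39.24,0])/1000)[:2]*1000).round(2))"
```

```text
t 10.525 p [0.5393 0.011  0.0787] xyaw 93.95 w 0.011123583709132037 z [-1.4e-03 -6.0e-04 -1.0e+00] F [-4.  -0.5  5.2]
red end 100 x at 0: 64.94 at 40: 65.00 at 65: 65.03 slope 0.08 rms 0.02
spec end foot 72 x at 0: 64.52 at 40: 64.56 at 65: 64.58 slope 0.06 rms 0.01
spec end top 29 x at 0: 65.19 at 40: 65.27 at 65: 65.31 slope 0.10 rms 0.01
plate edge 43 y at 0: 37.62 at 40: 37.68 at 65: 37.71 slope 0.08 rms 0.04
spec top edge 53 y at 0: 39.00 at 40: 39.09 at 65: 39.15 slope 0.13 rms 0.02
gap at 0,40,65 [1.38 1.42 1.44]
spec edge world [575.54  53.61]
w5 edge world [575.53  53.63]
```

Emit:
step_arm(moves=[{"rx": 0, "ry": 0, "rz": 0, "dx": 0, "dy": 0, "dz": -1.0, "gripper": -1}, {"rx": 0, "ry": 0, "rz": 0, "dx": 0, "dy": 0, "dz": 0, "gripper": -1}, {"rx": 0, "ry": 0, "rz": 0, "dx": 0, "dy": 0, "dz": 0, "gripper": -1}, {"rx": 0, "ry": 0, "rz": 0, "dx": 0, "dy": 0, "dz": 0, "gripper": -1}])

```text
clock: 11.08
tcp_pos: [0.5401, 0.0111, 0.0794]
orientation: [-2.144, -2.297, -0.0]
contact_force: [0.4, 0.2, -2.2]
grip_width: 0.0108
gripper_force: 49.7
```

```bash
python3 -c "
from m import *
look(7)"
```

```text
t 11.075 p [0.5401 0.0111 0.0794] xyaw 93.94 w 0.010775853020929512 z [ 0.e+00  1.e-04 -1.e+00] F [ 0.4  0.2 -2.2]
red end 100 x at 0: 64.96 at 40: 65.00 at 65: 65.03 slope 0.06 rms 0.02
spec end foot 72 x at 0: 64.64 at 40: 64.58 at 65: 64.54 slope -0.09 rms 0.02
spec end top 27 x at 0: 65.25 at 40: 65.27 at 65: 65.28 slope 0.03 rms 0.02
plate edge 43 y at 0: 37.69 at 40: 37.73 at 65: 37.76 slope 0.06 rms 0.04
spec top edge 53 y at 0: 38.18 at 40: 38.28 at 65: 38.34 slope 0.14 rms 0.02
gap at 0,40,65 [0.5  0.55 0.58]
spec edge world [575.53  53.6 ]
```

Emit:
step_arm(moves=[{"rx": 0, "ry": 0, "rz": 0, "dx": 0, "dy": 0.35, "dz": 0, "gripper": -1}, {"rx": 0, "ry": 0, "rz": 0, "dx": 0, "dy": 0, "dz": 0, "gripper": -1}, {"rx": 0, "ry": 0, "rz": 0, "dx": 0, "dy": 0, "dz": 0, "gripper": -1}, {"rx": 0, "ry": 0, "rz": 0, "dx": 0, "dy": 0, "dz": 0, "gripper": -1}])

```text
clock: 11.62
tcp_pos: [0.5404, 0.0111, 0.0795]
orientation: [2.144, 2.297, -0.0]
contact_force: [-0.3, -0.4, -2.6]
grip_width: 0.0112
gripper_force: 49.7
```

```bash
python3 -c "
from m import *
look(8)"
```

```text
t 11.625 p [0.5404 0.0111 0.0795] xyaw 93.95 w 0.011224346828944182 z [ 0. -0. -1.] F [-0.3 -0.4 -2.6]
red end 100 x at 0: 64.94 at 40: 65.01 at 65: 65.06 slope 0.11 rms 0.02
spec end foot 72 x at 0: 64.63 at 40: 64.56 at 65: 64.51 slope -0.11 rms 0.02
spec end top 26 x at 0: 65.17 at 40: 65.23 at 65: 65.26 slope 0.08 rms 0.02
plate edge 43 y at 0: 37.69 at 40: 37.73 at 65: 37.76 slope 0.06 rms 0.05
spec top edge 51 y at 0: 37.89 at 40: 38.00 at 65: 38.07 slope 0.16 rms 0.02
gap at 0,40,65 [0.2  0.27 0.31]
spec edge world [575.53  53.63]
```

Emit:
step_arm(moves=[{"rx": 0, "ry": 0, "rz": 0, "dx": 0, "dy": 0.25, "dz": 0, "gripper": -1}, {"rx": 0, "ry": 0, "rz": 0, "dx": 0, "dy": 0, "dz": 0, "gripper": -1}, {"rx": 0, "ry": 0, "rz": 0, "dx": 0, "dy": 0, "dz": 0, "gripper": -1}, {"rx": 0, "ry": 0, "rz": 0, "dx": 0, "dy": 0, "dz": 0, "gripper": -1}])

```text
clock: 12.18
tcp_pos: [0.5407, 0.0111, 0.0795]
orientation: [2.144, 2.297, 0.0]
contact_force: [-0.2, 0.4, -1.4]
grip_width: 0.0115
gripper_force: 49.7
```

```bash
python3 -c "
from m import *
look(9)"
```

```text
t 12.175 p [0.5407 0.0111 0.0795] xyaw 93.95 w 0.011482065671638696 z [ 1.e-04 -0.e+00 -1.e+00] F [-0.2  0.4 -1.4]
red end 100 x at 0: 64.93 at 40: 65.01 at 65: 65.06 slope 0.11 rms 0.02
spec end foot 72 x at 0: 64.62 at 40: 64.55 at 65: 64.51 slope -0.10 rms 0.02
spec end top 25 x at 0: 65.23 at 40: 65.23 at 65: 65.23 slope 0.00 rms 0.02
plate edge 43 y at 0: 37.54 at 40: 37.71 at 65: 37.81 slope 0.24 rms 0.05
spec top edge 52 y at 0: 37.59 at 40: 37.72 at 65: 37.80 slope 0.18 rms 0.03
gap at 0,40,65 [ 0.05  0.01 -0.01]
spec edge world [575.53  53.64]
```

Emit:
step_arm(moves=[{"rx": 0, "ry": 0, "rz": 0, "dx": 0, "dy": 0.25, "dz": 0, "gripper": -1}, {"rx": 0, "ry": 0, "rz": 0, "dx": 0, "dy": 0, "dz": 0, "gripper": -1}, {"rx": 0, "ry": 0, "rz": 0, "dx": 0, "dy": 0, "dz": 0, "gripper": -1}])

```text
clock: 12.6
tcp_pos: [0.5408, 0.0111, 0.0795]
orientation: [-2.144, -2.297, 0.0]
contact_force: [-1.2, -1.3, -1.6]
grip_width: 0.0109
gripper_force: 49.7
```

```bash
python3 -c "
from m import *
look(10)"
```

```text
t 12.6 p [0.5408 0.0111 0.0795] xyaw 93.95 w 0.010905869883242485 z [-2.e-04 -1.e-04 -1.e+00] F [-1.2 -1.3 -1.6]
red end 100 x at 0: 64.96 at 40: 65.05 at 65: 65.10 slope 0.12 rms 0.02
spec end foot 72 x at 0: 64.64 at 40: 64.58 at 65: 64.54 slope -0.09 rms 0.02
spec end top 25 x at 0: 65.26 at 40: 65.27 at 65: 65.27 slope 0.01 rms 0.02
plate edge 43 y at 0: 37.43 at 40: 37.64 at 65: 37.77 slope 0.30 rms 0.04
spec top edge 52 y at 0: 37.44 at 40: 37.59 at 65: 37.68 slope 0.21 rms 0.03
gap at 0,40,65 [ 0.01 -0.05 -0.09]
spec edge world [575.51  53.6 ]
```

Emit:
step_arm(moves=[{"rx": 0, "ry": 0, "rz": 0, "dx": 0, "dy": -0.15, "dz": 0.4, "gripper": -1}, {"rx": 0, "ry": 0, "rz": 0, "dx": 0, "dy": 0, "dz": 0.4, "gripper": -1}, {"rx": 0, "ry": 0, "rz": 0, "dx": 0, "dy": 0, "dz": 0, "gripper": -1}, {"rx": 0, "ry": 0, "rz": 0, "dx": 0, "dy": 0, "dz": 0, "gripper": -1}], grip_force=20)

```text
clock: 13.15
tcp_pos: [0.5407, 0.0111, 0.0787]
orientation: [2.144, 2.297, -0.0]
contact_force: [-1.1, -0.3, 0.1]
grip_width: 0.0112
gripper_force: 49.9
```

Emit:
step_arm(moves=[{"rx": 0, "ry": 0, "rz": 0, "dx": 0, "dy": 0, "dz": 0, "gripper": -0.5}, {"rx": 0, "ry": 0, "rz": 0, "dx": 0, "dy": 0, "dz": 0, "gripper": -0.5}, {"rx": 0, "ry": 0, "rz": 0, "dx": 0, "dy": 0, "dz": 0, "gripper": -0.5}, {"rx": 0, "ry": 0, "rz": 0, "dx": 0, "dy": 0, "dz": 0, "gripper": -0.5}])

```text
clock: 13.65
tcp_pos: [0.5408, 0.0111, 0.0787]
orientation: [2.144, 2.297, 0.0]
contact_force: [-0.2, -0.7, 0.2]
grip_width: 0.0217
gripper_force: 0.0
```

```bash
python3 -c "
from m import *
look(11)"
```

```text
t 13.65 p [0.5408 0.0111 0.0787] xyaw 93.95 w 0.021674043265719624 z [ 1.e-04 -0.e+00 -1.e+00] F [-0.2 -0.7  0.2]
red end 100 x at 0: 64.89 at 40: 64.97 at 65: 65.02 slope 0.11 rms 0.02
spec end foot 72 x at 0: 64.76 at 40: 64.63 at 65: 64.55 slope -0.18 rms 0.02
spec end top 25 x at 0: 65.23 at 40: 65.28 at 65: 65.30 slope 0.06 rms 0.01
plate edge 41 y at 0: 37.37 at 40: 37.57 at 65: 37.70 slope 0.29 rms 0.06
spec top edge 52 y at 0: 37.48 at 40: 37.57 at 65: 37.63 slope 0.13 rms 0.03
gap at 0,40,65 [ 0.11 -0.   -0.07]
spec edge world [575.54  53.62]
```

Emit:
step_arm(moves=[{"rx": 0, "ry": 0, "rz": 0, "dx": 0, "dy": 0, "dz": -8, "gripper": -0.5}, {"rx": 0, "ry": 0, "rz": 0, "dx": 0, "dy": 0, "dz": -20, "gripper": -0.5}, {"rx": 0, "ry": 0, "rz": 0, "dx": 0, "dy": 0, "dz": -40, "gripper": -0.5}, {"rx": 0, "ry": 0, "rz": 0, "dx": 0, "dy": 0, "dz": -32, "gripper": -1}, {"rx": 0, "ry": 0, "rz": 0, "dx": -30, "dy": -4, "dz": 0, "gripper": -1}, {"rx": 0, "ry": 0, "rz": 0, "dx": -50, "dy": -8, "dz": 0, "gripper": -1}, {"rx": 0, "ry": 0, "rz": 0, "dx": -55, "dy": -8, "dz": 0, "gripper": -1}, {"rx": 0, "ry": 0, "rz": 0, "dx": -55, "dy": -8, "dz": 0, "gripper": -1}, {"rx": 0, "ry": 0, "rz": 0, "dx": -55, "dy": -8, "dz": 0, "gripper": -1}, {"rx": 0, "ry": 0, "rz": 0, "dx": -55, "dy": -7, "dz": 0, "gripper": -1}, {"rx": 0, "ry": 0, "rz": 0, "dx": -48, "dy": 0, "dz": 0, "gripper": -1}, {"rx": 0, "ry": 0, "rz": 0, "dx": 0, "dy": 0, "dz": 0, "gripper": -1}, {"rx": 0, "ry": 0, "rz": 0, "dx": 0, "dy": 0, "dz": 0, "gripper": -1}])

```text
clock: 15.32
tcp_pos: [0.5219, -0.3381, 0.1789]
orientation: [-2.143, -2.297, -0.001]
contact_force: [-0.1, 0.9, -0.7]
grip_width: 0.0001
gripper_force: 0.0
```

Run:
```python
from m import *
p,R,o=st();c=r.camera_info("wrist");a=r.grab_frame("wrist");t=r.grab_frame("top")
cv2.imwrite("pics/t12.png",t)
v=np.zeros((420,800,3),np.uint8);v[:,:448]=cv2.resize(a,(448,336)).repeat(1,0) if 0 else np.pad(cv2.resize(a,(448,336)),((0,84),(0,0),(0,0)))
v[:364,450:800]=cv2.resize(t[125:255,200:325],(350,364),interpolation=cv2.INTER_CUBIC);cv2.imwrite("pics/v12.png",v)
a=a.astype(int);m=((a[...,1]>a[...,2]+40)&(a[...,1]>a[...,0]+20)).astype(np.uint8)
for cn in cv2.findContours(m,0,2)[0]:
    if cv2.contourArea(cn)>100:
        q=cv2.minEnclosingCircle(cn);print("px",q)
        for z in(.02,.03):
            P=ray("wrist",cn.reshape(-1,2),z,c)*1000;w=cv2.minEnclosingCircle(P[:,:2].astype(np.float32));print(z,w,((np.r_[w[0],0]/1000-p)@R*1000).round(1))
```

```text
t 15.325 p [ 0.5219 -0.3381  0.1789] xyaw 93.97 w 0.00014789833036332642 z [ 2.e-04  9.e-04 -1.e+00] F [-0.1  0.9 -0.7]
px ((278.9838562011719, 142.33871459960938), 20.561237335205078)
0.02 ((518.5037231445312, -290.0674743652344), 16.32588768005371) [ 4.800e+01 -1.000e-01  1.789e+02]
0.03 ((518.4207763671875, -288.92279052734375), 15.7485933303833) [ 4.910e+01 -1.000e-01  1.789e+02]
px ((282.4468994140625, 19.13884735107422), 24.043563842773438)
0.02 ((514.5228881835938, -200.59022521972656), 16.443405151367188) [137.5   2.1 179. ]
0.03 ((514.5807495117188, -202.60989379882812), 15.861934661865234) [135.5   2.  179. ]
```

View pics/v12.png

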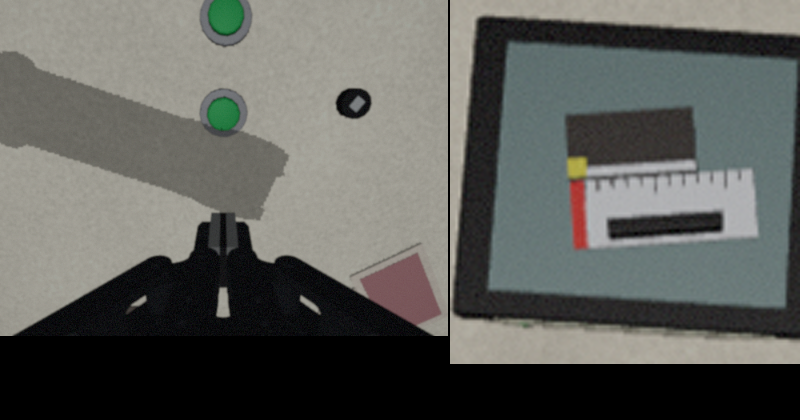

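The plate lies flush along the cut face with its red end at the yellow corner. The wanted button is at (224,113) in the scaled wrist view, 48 mm ahead of the TCP.

Emit:
step_arm(moves=[{"rx": 0, "ry": 0, "rz": 0, "dx": 30, "dy": 0, "dz": 10, "gripper": -1}, {"rx": 0, "ry": 0, "rz": 0, "dx": 18.5, "dy": 0, "dz": 30, "gripper": -1}, {"rx": 0, "ry": 0, "rz": 0, "dx": 0, "dy": 0, "dz": 45, "gripper": -1}, {"rx": 0, "ry": 0, "rz": 0, "dx": 0, "dy": 0, "dz": 25, "gripper": -1}, {"rx": 0, "ry": 0, "rz": 0, "dx": 0, "dy": 0, "dz": 9, "gripper": -1}, {"rx": 0, "ry": 0, "rz": 0, "dx": 0, "dy": 0, "dz": 5, "gripper": -1}, {"rx": 0, "ry": 0, "rz": 0, "dx": 0, "dy": 0, "dz": 5, "gripper": -1}, {"rx": 0, "ry": 0, "rz": 0, "dx": 0, "dy": 0, "dz": 3, "gripper": -1}, {"rx": 0, "ry": 0, "rz": 0, "dx": 0, "dy": 0, "dz": 0, "gripper": -1}])

```text
clock: 16.55
tcp_pos: [0.5185, -0.2907, 0.0469]
orientation: [2.143, 2.296, 0.0]
contact_force: [0.3, -1.1, 0.0]
grip_width: 0.0004
gripper_force: 0.0
```

Emit:
step_arm(moves=[{"rx": 0, "ry": 0, "rz": 0, "dx": 0, "dy": 0, "dz": 3, "gripper": -1}, {"rx": 0, "ry": 0, "rz": 0, "dx": 0, "dy": 0, "dz": 3, "gripper": -1}, {"rx": 0, "ry": 0, "rz": 0, "dx": 0, "dy": 0, "dz": 0, "gripper": -1}, {"rx": 0, "ry": 0, "rz": 0, "dx": 0, "dy": 0, "dz": 0, "gripper": -1}])

```text
clock: 17.05
tcp_pos: [0.5185, -0.2907, 0.0408]
orientation: [2.144, 2.297, -0.0]
contact_force: [-0.4, -0.3, 1.3]
grip_width: -0.0001
gripper_force: 0.7
```

Emit:
step_arm(moves=[{"rx": 0, "ry": 0, "rz": 0, "dx": 0, "dy": 0, "dz": 1.5, "gripper": -1}, {"rx": 0, "ry": 0, "rz": 0, "dx": 0, "dy": 0, "dz": 1.5, "gripper": -1}, {"rx": 0, "ry": 0, "rz": 0, "dx": 0, "dy": 0, "dz": 0, "gripper": -1}, {"rx": 0, "ry": 0, "rz": 0, "dx": 0, "dy": 0, "dz": 0, "gripper": -1}])

```text
clock: 17.55
tcp_pos: [0.5185, -0.2907, 0.0378]
orientation: [2.143, 2.296, -0.0]
contact_force: [-0.7, -0.8, 4.2]
grip_width: 0.0
gripper_force: 1.5
```

Emit:
step_arm(moves=[{"rx": 0, "ry": 0, "rz": 0, "dx": 0, "dy": 0, "dz": 1.5, "gripper": -1}, {"rx": 0, "ry": 0, "rz": 0, "dx": 0, "dy": 0, "dz": 1.5, "gripper": -1}, {"rx": 0, "ry": 0, "rz": 0, "dx": 0, "dy": 0, "dz": 0, "gripper": -1}, {"rx": 0, "ry": 0, "rz": 0, "dx": 0, "dy": 0, "dz": 0, "gripper": -1}])

```text
clock: 18.05
tcp_pos: [0.5185, -0.2907, 0.0348]
orientation: [2.144, 2.296, -0.0]
contact_force: [-0.6, -0.2, 4.2]
grip_width: -0.0001
gripper_force: 2.7
```

Emit:
step_arm(moves=[{"rx": 0, "ry": 0, "rz": 0, "dx": 0, "dy": 0, "dz": 1.0, "gripper": -1}, {"rx": 0, "ry": 0, "rz": 0, "dx": 0, "dy": 0, "dz": 0.5, "gripper": -1}, {"rx": 0, "ry": 0, "rz": 0, "dx": 0, "dy": 0, "dz": 0, "gripper": -1}, {"rx": 0, "ry": 0, "rz": 0, "dx": 0, "dy": 0, "dz": 0, "gripper": -1}])

```text
clock: 18.55
tcp_pos: [0.5186, -0.2907, 0.0346]
orientation: [2.143, 2.296, -0.001]
contact_force: [-4.6, 2.8, 16.3]
grip_width: 0.0004
gripper_force: 8.7
```

The button bottomed out: travel stopped and the force rose to 16 N. I'll let it come up.

Emit:
step_arm(moves=[{"rx": 0, "ry": 0, "rz": 0, "dx": 0, "dy": 0, "dz": -4, "gripper": -1}, {"rx": 0, "ry": 0, "rz": 0, "dx": 0, "dy": 0, "dz": -10, "gripper": -1}, {"rx": 0, "ry": 0, "rz": 0, "dx": 0, "dy": 0, "dz": -30, "gripper": -1}, {"rx": 0, "ry": 0, "rz": 0, "dx": 0, "dy": 0, "dz": -50, "gripper": -1}, {"rx": 0, "ry": 0, "rz": 0, "dx": 0, "dy": 0, "dz": -40, "gripper": -1}, {"rx": 0, "ry": 0, "rz": 0, "dx": 0, "dy": 0, "dz": 0, "gripper": -1}, {"rx": 0, "ry": 0, "rz": 0, "dx": 0, "dy": 0, "dz": 0, "gripper": -1}])

```text
clock: 19.42
tcp_pos: [0.5179, -0.2904, 0.1667]
orientation: [-2.143, -2.296, 0.001]
contact_force: [-0.3, 0.2, -1.3]
grip_width: 0.0001
gripper_force: 0.0
```

Run:
```python
from h import *
st();t=r.grab_frame("top");a=cv2.imread("pics/t12.png")
print("diff over imager",cv2.absdiff(t,a)[125:255,200:325].mean())
print(r.hand_in())
```

```text
t 19.425 p [ 0.5179 -0.2904  0.1667] xyaw 93.95 w 5.811037124137362e-05 z [-1.e-03  4.e-04 -1.e+00] F [-0.3  0.2 -1.3]
diff over imager 3.2045333333333335
the job is handed in; nothing more can be done
None
```

The job is handed in at about 19.5 s of the 48 s: the straightedge lies flat along the cut face, its red end level with the yellow corner (within about 0.2 mm by the wrist camera), the specimen showed no measurable shift, and the green button was pressed to its stop and released.

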